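# Button up the amplifier cover with its push-pull fasteners

### The arm

A 6-joint arm with a two-finger parallel gripper is mounted at the origin on the work surface. World frame = base frame: x ahead of the robot, y to its left, z up, the work surface at z = 0. Lengths are in mm, angles in rad, forces in N, time in s.
With the tool pointing down it reaches from about 350 to 775 mm from the base axis. Payload 7.3 kg.
Tool frame: the origin (TCP) lies at the very end of the fingers, on their centre line; the grasp point (between the pads) lies 19 mm behind it; z points along the fingers, y is the line along which they close (so a half turn about z gives the same grasp; the last joint's range is limited). The gripper opens to 92 mm and grips with 3 to 60 N. Pads are 19 mm wide; open, the fingers measure 130 mm over their backs; the gripper's body (75 mm by 190 mm) begins 47 mm behind the grasp point.
Start: joints at [-1.35, 0.342, 1.524, -0, 1.275, -0.146], TCP at [188.304, -490.088, 226.741] pointing down, gripper open.
Joint ranges: [-2.53, 2.53], [-0.77, 2.02], [0.04, 2.7], [-1, 4.14], [0.28, 2.66], [-3.11, 3.11]. Speed limits (rad/s): [2.57, 2.57, 3.14, 3.14, 3.14, 3.14].

### API

Orientations are given as [roll, pitch, yaw] about the fixed x, y, z axes, in that order (R = Rz(yaw) Ry(pitch) Rx(roll)).
In Python, from plant import bot gives the robot as it stands.
- The arm moves only by the tool jog_arm, never from a script. Its argument "targets" is a list of rows, each an object with "xyz": the shift along the tool's x, y, z as a fraction of full scale, a list of three; "spin": the turn about the tool's z as a fraction of full scale. In form: [{"xyz": [x, y, z], "spin": spin}, ...]. A call has exactly 10 rows; each row shifts and turns the commanded pose from where the row before left it, along the tool's axes as they then stand; what a row does not reach is not made up. Full scale, the value 1, is 80 mm for a shift and 0.1 rad for a turn. A row lasts 1/8 s, in which the tool goes at most 62.5 mm and 10.7 degrees, less where a joint would pass 70% of its speed; a pose out of reach is approached as far as the arm can. A call with a number of a shift or a turn outside -1 to 1 is refused whole. A call with a gripper value outside its range is refused whole. "gripper" is the opening in per cent of the stroke, from 0 (shut) to 100 (fully open), set as the call begins (left out, the last holds). The fingers move at their own pace and stop on an object; the grip force is fixed at half the most. Time passes only in rows, so rows that do not move let the fingers close, or fill a call up. It gives the time, the measured TCP pose, the force, the opening and the grip force at its end, in the units of the state.
- bot.get_obs(): the state, without advancing time (a new reading comes with each control period).
- bot.capture(name): name is "scene" or "top" or "wrist"; returns the picture (400x640x3 uint8, blue, green, red); there is no depth.
- bot.get_calibration(name): a dict with "vfov" (degrees; the focal length in pixels is half the picture's height over the tangent of half this angle, whatever the lens; pixels are square), "cx", "cy" (the principal point, pixels), "eye" and "rotation" of the camera in the world. Camera axes: x right, y down, z forward; pixel columns grow to the right and rows downward; lengths in mm; the calibration is good to about 2 mm. A picture is of the moment at which its call begins: read the wrist's pose just before it. get_calibration takes no time and is no camera call; for the wrist camera it gives the pose at the moment of the call.
- bot.close_job(): hands the job in; it is judged then, once.
The state is a dict: "time": time; "joint_positions": joint angles; "dq": joint speeds; "tau": joint torques, N m; "tool_pos": TCP position; "tcp_rot": TCP orientation; "contact_force": force on the tool from outside, world axes, zero at the start; "moment": the same for the moment, N m; "grip_width": finger opening in mm; "finger_force": force on a finger pad.
Only numpy, scipy, OpenCV 4.12 (cv2) and the standard library are available. Lean on these libraries where they do the work, as an engineer would, in place of code of your own. Each camera call takes 0.05 s, during which the arm holds its last target. There are 200 camera calls.

### The job

Close up the amplifier. While its hinged cover still stands open, pull any red fastener cap that is pushed in out along its own axis until it clicks (a pushed-in fastener will not enter its hole), then fold the cover down flat on the chassis with both caps still out, and finally press both caps fully home until they click. Be firm but do not wrench or crush the caps, and leave the meter, the wooden module and the round grille where they are.

Things in the scene. Friction and masses are not known exactly. Their poses are not given: they have to be found in the camera images.
- chassis: black open-topped amplifier chassis, 190 x 250 x 60 mm (x, y, z), fixed to the bench; origin at the centre of its underside, z up, x from the hinge edge (nearest the robot) to the far edge. White receiving bosses inside, 45 mm beyond the centre in x and at y = +/-60 mm
- cover_hinge (a point): middle of the cover's hinge axis, on the near top edge of the chassis (chassis x = -95 mm, z = 60 mm). Its frame turns with the cover: x from the hinge to the free edge, y along the hinge, z out of the cover's outer face (which faces up when closed, and up and towards the robot when open)
- cover_edge (a point): middle of the cover's free edge on the outer face, 190 mm from the hinge axis
- cover (a joint): angle of the aluminium cover (188 x 250 x 3 mm; outer face 3 mm above the hinge axis), rad: 0 = flat on the chassis, larger = more open. Starts at 0.45 to 0.62. Stiff hinge (0.5 N m): stays where it is left. Pulling a pushed-in cap first swings the cover back to its open stop, up to 0.2 rad farther (to be felt); only then does the cap click out
- cap_left (a joint): slide of the left (+y) red fastener cap along the cover's z axis, m: 0 = pushed home, 0.008 = pulled out. Both are click detents (about 8 N to pass from either to the other). It starts pushed in. Travel past either click is springy and stiff: about 7 N for 1 mm, 16 N for 2 mm, 35 N for 4 mm
- cap_right (a joint): the same for the right (-y) cap; it starts either in or out
- cap_left_top (a point): centre of the top face of the left cap: a red upright cylinder of 20 mm diameter and 22 mm height on the cover's outer face, 140 mm from the hinge axis and 60 mm left of the middle. Its top is 24 mm above the cover's outer face when home, 32 mm when out (then a yellow 15 mm neck shows below it). A white collar of 28 mm diameter, 2 mm high surrounds its foot
- cap_right_top (a point): the same for the right cap, 60 mm right of the middle
- meter: yellow hand-held multimeter, lying, 140 x 70 x 30 mm, origin under its centre; leave alone
- module: dark wood module tray, 130 x 70 x 23 mm, origin under its centre; leave alone
- grille: round black speaker grille, 84 mm diameter, 21 mm high, origin under its centre; leave alone

How it is judged:
By the outcome, as a careful person would: the job done as asked, in the order asked, and still so for the second after the job is handed in, with the robot touching nothing.
It also fails if it takes over 64 s, if anything falls off the work surface, if the arm or the gripper's body presses on something with over 40 N, if the wrist force passes 120 N, or if a joint passes its speed limit or range.

## Working session

There is one attempt and no reset: what is moved stays moved. The work goes in short steps, Python scripts to look and compute and a tool call to move; the robot and the scene stay as the last step left them, time stands still between calls to the robot, and variables do not carry over. Pictures are saved under pics/ and viewed, at most 10 in all, crops included, and the job is handed in when it is done.

Besides the shell and the picture viewer there is one more tool, called in YAML: its name, and indented under it one key for each argument. jog_arm: Moves the arm, as the interface text tells. Shift numbers are shares of 80 mm and turn numbers shares of 0.1 rad, none past 1 either way. Its arguments: {"type":"object","properties":{"targets":{"type":"array","items":{"type":"object","properties":{"xyz":{"type":"array","items":{"type":"number"}},"spin":{"type":"number"}}}},"gripper":{"type":"number"}},"required":["targets"]}

```bash
mkdir -p pics
python3 - <<'E'
from plant import bot
import cv2
o=bot.get_obs();print(o)
for n in("scene","top"):
    im=bot.capture(n);cv2.imwrite(f"pics/{n}0.png",im);print(n,bot.get_calibration(n))
E
```

```text
{'time': 0.0, 'joint_positions': array([-1.35001581e+00,  3.42743834e-01,  1.52499113e+00, -7.65960229e-06,
        1.27537198e+00, -1.45994306e-01]), 'dq': array([-4.07111830e-06, -4.62904629e-04,  9.06888577e-04,  7.65814060e-06,
       -6.47978212e-04,  7.95684349e-05]), 'tau': array([ 2.51274751e-04, -4.31246924e+01, -2.44220853e+01,  7.18371361e-02,
        5.59396762e-02, -1.66115992e-04]), 'tool_pos': array([ 188.20412463, -489.69141536,  226.04302849]), 'tcp_rot': array([-3.14009341e+00, -2.13046018e-04,  3.66776904e-01]), 'contact_force': array([ 0.44458147, -0.31246402, -0.43603572]), 'moment': array([ 0.00447803,  0.00911924, -0.04118804]), 'finger_force': 0.0, 'grip_width': 91.57373090717859}
scene {'vfov': 45.03969894885783, 'cx': 319.8647549980145, 'cy': 194.70003149795608, 'eye': array([1077.12042209, -774.37581452, 1010.20343301]), 'rotation': array([-2.37401239, -0.0149474 ,  0.63643969])}
top {'vfov': 50.33948512877072, 'cx': 321.9097278970148, 'cy': 200.52978001834435, 'eye': array([ 354.6065715 ,  -26.334699  , 1040.54017542]), 'rotation': array([-2.94398248,  0.00840573, -1.5912214 ])}
```

View pics/scene0.png

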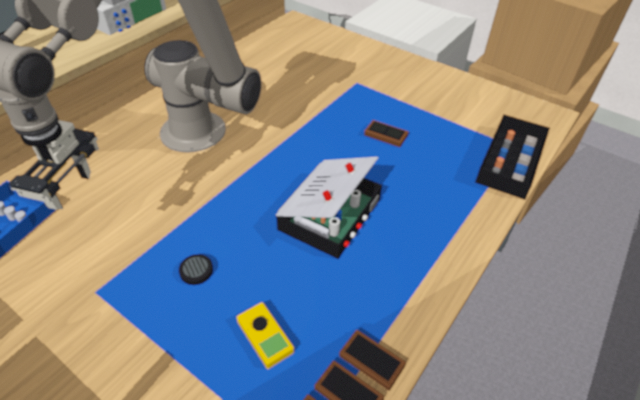

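View pics/top0.png

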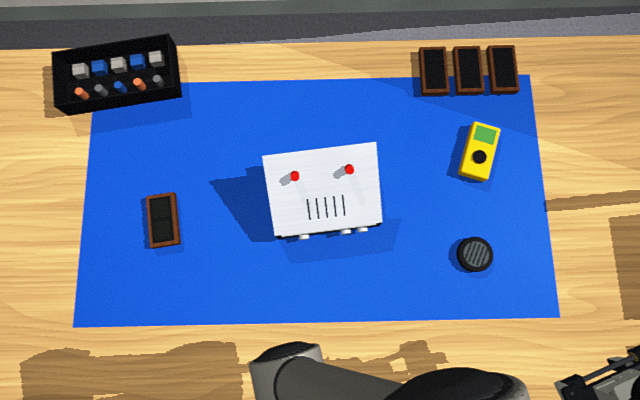

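The scene view shows the open cover with red caps near (327,195) and (350,167). The top view shows the caps near (295,176) and (349,169), with cover corners near (263,155), (376,142), (382,222) and (275,236).

```bash
cat > h.py <<'E'
from plant import bot
import cv2, numpy as np
from scipy.spatial.transform import Rotation as R
def ray(c,p):
    f=200/np.tan(np.radians(c["vfov"]/2))
    d=R.from_euler("xyz",c["rotation"]).apply([(p[0]-c["cx"])/f,(p[1]-c["cy"])/f,1])
    return np.array(c["eye"]),d/np.linalg.norm(d)
def tri(rs):
    A=sum(np.eye(3)-np.outer(d,d) for e,d in rs);b=sum((np.eye(3)-np.outer(d,d))@e for e,d in rs)
    x=np.linalg.solve(A,b);return x,[round(float(np.linalg.norm(np.cross(x-e,d))),1) for e,d in rs]
def reds(im,amin=25):
    h=cv2.cvtColor(im,cv2.COLOR_BGR2HSV)
    m=(cv2.inRange(h,(0,150,110),(7,255,255))|cv2.inRange(h,(173,150,110),(180,255,255)))
    n,_,s,c=cv2.connectedComponentsWithStats(m)
    return [(c[i].round(1),s[i].tolist()) for i in range(1,n) if s[i,4]>=amin]
E
python3 - <<'E'
from h import *
for n in("scene","top"):
    im=cv2.imread(f"pics/{n}0.png");print(n,reds(im))
    h=cv2.cvtColor(im,cv2.COLOR_BGR2HSV);m=cv2.inRange(h,(0,0,150),(180,50,255))
    m=cv2.morphologyEx(m,cv2.MORPH_OPEN,np.ones((7,7)))
    cs=[c for c in cv2.findContours(m,0,2)[0] if cv2.pointPolygonTest(c,(322,185) if n=="scene" else (320,175),False)>=0 or 2000<cv2.contourArea(c)<20000]
    for c in cs: print(cv2.contourArea(c),cv2.approxPolyDP(cv2.convexHull(c),6,True)[:,0].tolist())
a=cv2.imread("pics/scene0.png")[140:265,260:400];b=cv2.imread("pics/top0.png")[130:250,250:400]
a=cv2.resize(a,(420,375),interpolation=2);b=cv2.resize(b,(450,360)[:2],interpolation=2)
cv2.imwrite("pics/c.png",np.hstack([a[:360,:350],b]))
E
```

```text
scene [(array([349.4, 167.3]), [347, 164, 6, 8, 36]), (array([326.8, 195. ]), [324, 191, 7, 9, 44]), (array([345.6, 243. ]), [343, 240, 6, 7, 25])]
3094.5 [[372, 158], [333, 217], [279, 215], [323, 161]]
5284.0 [[632, 0], [639, 0], [639, 162], [584, 142], [592, 95]]
7472.0 [[497, 0], [476, 60], [430, 59], [284, 5]]
top [(array([348.9, 168.9]), [345, 164, 9, 10, 67]), (array([294.4, 175.6]), [291, 171, 8, 10, 68])]
8949.0 [[375, 143], [381, 222], [274, 233], [263, 156]]
```

View pics/c.png

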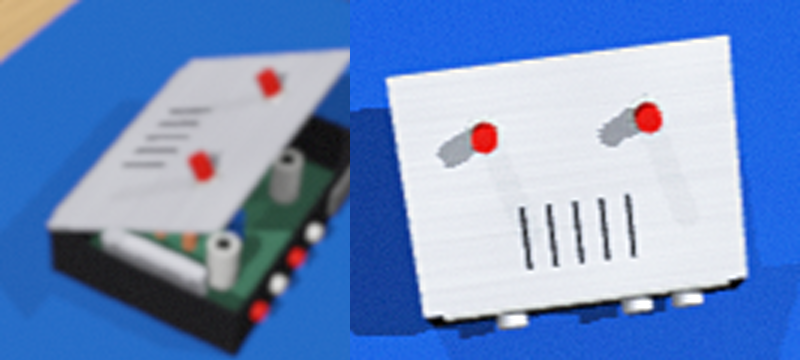

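Run:
```python
from h import *
S,T=bot.get_calibration("scene"),bot.get_calibration("top")
P={"HL":((323.3,160),(276,235)),"HR":((276,216),(382.3,222.3)),"FL":((378,157),(262.3,155.7)),"FR":((337,216.7),(376,142)),"capL":((349.4,167.3),(294.4,175.6)),"capR":((326.8,195),(348.9,168.9))}
X={}
for k,(s,t) in P.items():
    X[k],r=tri([ray(S,s),ray(T,t)]);print(k,X[k].round(1),r)
H=(X["HL"]+X["HR"])/2;F=(X["FL"]+X["FR"])/2;v=F-H
y=X["FL"]-X["FR"]+X["HL"]-X["HR"];print("H",H,"F",F,"len",np.linalg.norm(v),"theta",np.arctan2(v[2],np.hypot(*v[:2])),"yawx",np.arctan2(v[1],v[0]),"yaw y",np.arctan2(-y[0],y[1]))
d=X["capL"]-X["capR"];print(np.linalg.norm(d),np.arctan2(-d[0],d[1]))
```

```text
HL [471.5  85.2  66.9] [0.3, 0.3]
HR [ 497.1 -160.8   59.4] [0.9, 0.9]
FL [635.5 105.7 152.4] [0.7, 0.7]
FR [ 666.  -139.2  151.4] [6.7, 6.7]
capL [591.5  36.4 141.4] [0.0, 0.0]
capR [603.8 -82.9 141.7] [0.0, 0.0]
H [484.30902316 -37.77485649  63.17188437] F [650.73720942 -16.7215506  151.86622228] len 189.75844763751158 theta 0.486354848731266 yawx 0.12583247380421678 yaw y 0.11375927328952037
119.91508050845214 0.10289208246120822
```

jog_arm:
  targets:
    - {"xyz":[0,0,-0.1],"spin":0.87}
    - {"xyz":[0,0,-0.1],"spin":0.87}
    - {"xyz":[0,0,-0.1],"spin":0.87}
    - {"xyz":[0.51,-0.54,0],"spin":0}
    - {"xyz":[0.51,-0.54,0],"spin":0}
    - {"xyz":[0.51,-0.54,0],"spin":0}
    - {"xyz":[0.51,-0.54,0],"spin":0}
    - {"xyz":[0.51,-0.54,0],"spin":0}
    - {"xyz":[0.51,-0.54,0],"spin":0}
    - {"xyz":[0.51,-0.54,0],"spin":0}
  gripper: 100

```text
time: 1.35
tool_pos: [441.2, -157.5, 250.6]
tcp_rot: [3.142, 0.0, 0.106]
contact_force: [0.7, 0.2, 0.2]
grip_width: 91.7
finger_force: 0.0
```

jog_arm:
  targets:
    - {"xyz":[0.51,-0.55,0],"spin":0}
    - {"xyz":[0.51,-0.55,0],"spin":0}
    - {"xyz":[0.51,-0.55,0],"spin":0}
    - {"xyz":[0.51,-0.55,0],"spin":0}
    - {"xyz":[0,0,0],"spin":0}
    - {"xyz":[0,0,0],"spin":0}
    - {"xyz":[0,0,0],"spin":0}
    - {"xyz":[0,0,0],"spin":0}
    - {"xyz":[0,0,0],"spin":0}
    - {"xyz":[0,0,0],"spin":0}
  gripper: 50

```text
time: 2.6
tool_pos: [584.0, 32.7, 250.9]
tcp_rot: [3.141, -0.0, 0.105]
contact_force: [0.1, 0.4, -0.1]
grip_width: 45.9
finger_force: 0.0
```

Run:
```python
from h import *
print(bot.get_obs()["tool_pos"]);c=bot.get_calibration("wrist");print(c)
im=bot.capture("wrist");cv2.imwrite("pics/w1.png",im);print(reds(im))
```

```text
[584.00301871  32.65564718 250.89764046]
{'vfov': 68.83260513001011, 'cx': 322.1948862941572, 'cy': 192.67024548630764, 'eye': array([665.23618694,  40.95837562, 409.36050367]), 'rotation': array([ 2.83309957e+00, -4.65505718e-04, -1.46518557e+00])}
[(array([384.7,  97. ]), [379, 94, 12, 7, 73]), (array([441.5,  97. ]), [436, 94, 12, 7, 75]), (array([318.7, 182.7]), [309, 169, 21, 29, 512]), (array([445.3, 182.6]), [433, 169, 26, 29, 551])]
```

View pics/w1.png

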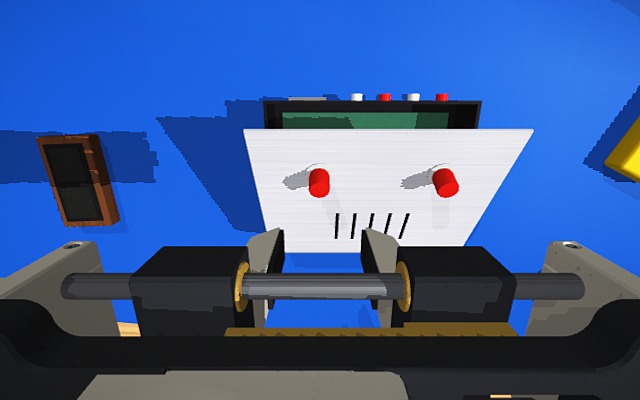

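The wrist view shows both red caps, left at (319,183) and right at (445,183), with no yellow neck visible. I take both as pushed in and refine their positions by combining the three views.

Run:
```python
from h import *
S,T,W=[bot.get_calibration(n) for n in("scene","top","wrist")]
for s,t,w in(((349.4,167.3),(294.4,175.6),(318.7,182.7)),((326.8,195),(348.9,168.9),(445.3,182.6))):
    print(tri([ray(S,s),ray(T,t),ray(W,w)]))
for p in((253,129),(533,129),(283,252),(465,250)):
    e,d=ray(W,p);z=150 if p[1]<200 else 62;print(p,(e+d*(z-e[2])/d[2]).round(1))
```

```text
(array([591.03290728,  36.32461066, 141.82410996]), [0.7, 0.4, 0.9])
(array([603.55101278, -83.0320191 , 142.16002323]), [0.5, 0.3, 0.6])
(253, 129) [634.7  98.4 150. ]
(533, 129) [ 660.4 -144.4  150. ]
(283, 252) [467.   72.5  62. ]
(465, 250) [ 495.5 -168.4   62. ]
```

jog_arm:
  targets:
    - {"xyz":[0.07,-0.036,0.3],"spin":0}
    - {"xyz":[0,0,0.4],"spin":0}
    - {"xyz":[0,0,0.35],"spin":0}
    - {"xyz":[0,0,0.2],"spin":0}
    - {"xyz":[0,0,0.1],"spin":0}
    - {"xyz":[0,0,0.05],"spin":0}
    - {"xyz":[0,0,0.03],"spin":0}
    - {"xyz":[0,0,0],"spin":0}
    - {"xyz":[0,0,0],"spin":0}
    - {"xyz":[0,0,0],"spin":0}

```text
time: 3.9
tool_pos: [589.5, 36.5, 136.6]
tcp_rot: [3.141, -0.001, 0.106]
contact_force: [0.0, 0.1, 0.0]
grip_width: 46.2
finger_force: 0.0
```

jog_arm:
  targets:
    - {"xyz":[0,0,0],"spin":0}
    - {"xyz":[0,0,0],"spin":0}
    - {"xyz":[0,0,0],"spin":0}
    - {"xyz":[0,0,0],"spin":0}
    - {"xyz":[0,0,0],"spin":0}
    - {"xyz":[0,0,0],"spin":0}
    - {"xyz":[0,0,0],"spin":0}
    - {"xyz":[0,0,0],"spin":0}
    - {"xyz":[0,0,0],"spin":0}
    - {"xyz":[0,0,0],"spin":0}
  gripper: 0

```text
time: 5.15
tool_pos: [589.3, 36.5, 136.3]
tcp_rot: [3.141, 0.0, 0.106]
contact_force: [-0.4, 0.2, 0.1]
grip_width: 18.8
finger_force: 30.0
```

jog_arm:
  targets:
    - {"xyz":[-0.0106,0,-0.0141],"spin":0}
    - {"xyz":[-0.0106,0,-0.0141],"spin":0}
    - {"xyz":[-0.0106,0,-0.0141],"spin":0}
    - {"xyz":[-0.0106,0,-0.0141],"spin":0}
    - {"xyz":[-0.0106,0,-0.0141],"spin":0}
    - {"xyz":[0,0,0],"spin":0}
    - {"xyz":[0,0,0],"spin":0}
    - {"xyz":[0,0,0],"spin":0}
    - {"xyz":[0,0,0],"spin":0}
    - {"xyz":[0,0,0],"spin":0}

```text
time: 6.4
tool_pos: [585.2, 36.0, 142.0]
tcp_rot: [3.141, -0.0, 0.106]
contact_force: [5.6, -0.1, -4.9]
grip_width: 18.9
finger_force: 30.0
```

jog_arm:
  targets:
    - {"xyz":[-0.0094,0,-0.0115],"spin":0}
    - {"xyz":[-0.0094,0,-0.0115],"spin":0}
    - {"xyz":[-0.0094,0,-0.0115],"spin":0}
    - {"xyz":[0,0,0],"spin":0}
    - {"xyz":[0,0,0],"spin":0}
    - {"xyz":[0,0,0],"spin":0}
    - {"xyz":[0,0,0],"spin":0}
    - {"xyz":[0,0,0],"spin":0}
    - {"xyz":[0,0,0],"spin":0}
    - {"xyz":[0,0,0],"spin":0}

```text
time: 7.65
tool_pos: [583.0, 35.8, 144.7]
tcp_rot: [3.141, -0.0, 0.106]
contact_force: [5.9, 0.3, -4.6]
grip_width: 18.7
finger_force: 30.0
```

jog_arm:
  targets:
    - {"xyz":[-0.0115,0,-0.0133],"spin":0}
    - {"xyz":[-0.0115,0,-0.0133],"spin":0}
    - {"xyz":[-0.0115,0,-0.0133],"spin":0}
    - {"xyz":[-0.0115,0,-0.0133],"spin":0}
    - {"xyz":[-0.0115,0,-0.0133],"spin":0}
    - {"xyz":[0,0,0],"spin":0}
    - {"xyz":[0,0,0],"spin":0}
    - {"xyz":[0,0,0],"spin":0}
    - {"xyz":[0,0,0],"spin":0}
    - {"xyz":[0,0,0],"spin":0}

```text
time: 8.9
tool_pos: [578.3, 35.3, 150.0]
tcp_rot: [3.141, 0.0, 0.106]
contact_force: [5.6, 0.2, -5.3]
grip_width: 19.2
finger_force: 30.0
```

jog_arm:
  targets:
    - {"xyz":[-0.0122,0,-0.0128],"spin":0}
    - {"xyz":[-0.0122,0,-0.0128],"spin":0}
    - {"xyz":[-0.0122,0,-0.0128],"spin":0}
    - {"xyz":[-0.0122,0,-0.0128],"spin":0}
    - {"xyz":[-0.0122,0,-0.0128],"spin":0}
    - {"xyz":[0,0,0],"spin":0}
    - {"xyz":[0,0,0],"spin":0}
    - {"xyz":[0,0,0],"spin":0}
    - {"xyz":[0,0,0],"spin":0}
    - {"xyz":[0,0,0],"spin":0}

```text
time: 10.15
tool_pos: [573.5, 34.8, 155.1]
tcp_rot: [3.141, 0.0, 0.106]
contact_force: [4.5, 0.3, -5.2]
grip_width: 18.8
finger_force: 30.0
```

jog_arm:
  targets:
    - {"xyz":[-0.0137,0,-0.0172],"spin":0}
    - {"xyz":[-0.0137,0,-0.0172],"spin":0}
    - {"xyz":[-0.0137,0,-0.0172],"spin":0}
    - {"xyz":[0,0,0],"spin":0}
    - {"xyz":[0,0,0],"spin":0}
    - {"xyz":[0,0,0],"spin":0}
    - {"xyz":[0,0,0],"spin":0}
    - {"xyz":[0,0,0],"spin":0}

```text
invalid input
```

Run:
```python
from h import *
o=bot.get_obs();print(o["tool_pos"],o["contact_force"])
im=bot.capture("scene")[120:240,250:410];cv2.imwrite("pics/s2.png",cv2.resize(im,(800,600),interpolation=2))
```

```text
[573.45332534  34.76958894 155.12854569] [ 4.50831444  0.25920226 -5.22043797]
```

View pics/s2.png

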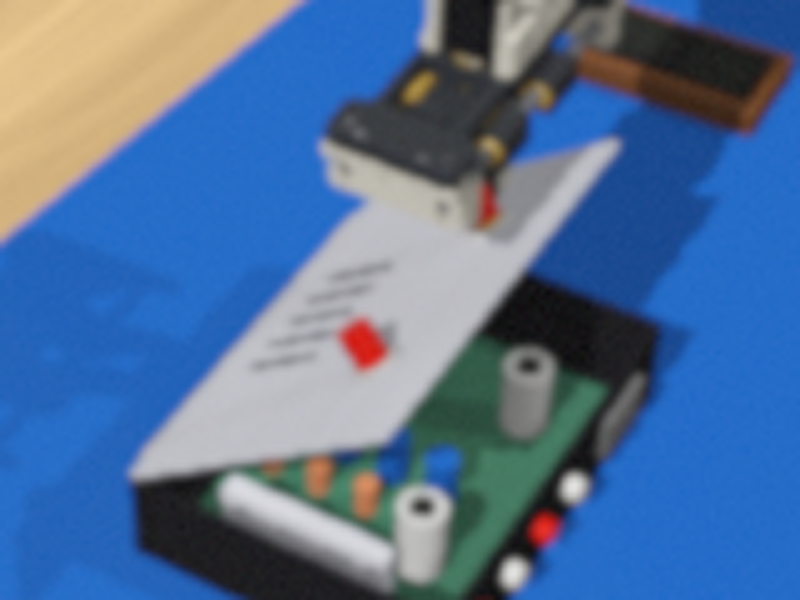

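The crop shows the cover well open, with the free corners at crop (388,445) and (620,145). The left cap sits between the fingers with a hint of yellow below it. I compute the cover angle from the corners.

```bash
cat >> h.py <<'E'
YAW=0.108
ex=np.array([np.cos(YAW),np.sin(YAW),0]);ey=np.array([-np.sin(YAW),np.cos(YAW),0])
def theta(c,p,H,yo):
    # pixel ray cut with the plane y'=yo through the hinge frame -> (angle, radius)
    e,d=ray(c,p);t=((H-e)@ey+yo)/(d@ey);q=e+d*t-H
    return round(float(np.arctan2(q[2],q@ex)),3),round(float(np.hypot(q[2],q@ex)),1)
E
python3 - <<'E'
from h import *
S=bot.get_calibration("scene");H=np.array([485,-38,60.])
for p,y in(((337,216.7),-125),((378,157),125),((250+388/5,120+445/5),-125),((250+620/5,120+145/5),125)): print(theta(S,p,H,y))
E
```

```text
(0.526, 206.5)
(0.516, 191.4)
(0.648, 191.9)
(0.652, 191.6)
```

jog_arm:
  targets:
    - {"xyz":[-0.011,0,-0.015],"spin":0}
    - {"xyz":[-0.011,0,-0.015],"spin":0}
    - {"xyz":[0,0,0],"spin":0}
    - {"xyz":[0,0,0],"spin":0}
    - {"xyz":[0,0,0],"spin":0}
    - {"xyz":[0,0,0],"spin":0}
    - {"xyz":[0,0,0],"spin":0}
    - {"xyz":[0,0,0],"spin":0}
    - {"xyz":[0,0,0],"spin":0}
    - {"xyz":[0,0,0],"spin":0}

```text
time: 11.45
tool_pos: [572.0, 34.6, 157.8]
tcp_rot: [3.141, -0.001, 0.106]
contact_force: [5.7, -0.5, 0.9]
grip_width: 19.0
finger_force: 30.0
```

jog_arm:
  targets:
    - {"xyz":[-0.006,0,-0.012],"spin":0}
    - {"xyz":[-0.004,0,-0.01],"spin":0}
    - {"xyz":[0,0,0],"spin":0}
    - {"xyz":[0,0,0],"spin":0}
    - {"xyz":[0,0,0],"spin":0}
    - {"xyz":[0,0,0],"spin":0}
    - {"xyz":[0,0,0],"spin":0}
    - {"xyz":[0,0,0],"spin":0}
    - {"xyz":[0,0,0],"spin":0}
    - {"xyz":[0,0,0],"spin":0}

```text
time: 12.7
tool_pos: [570.9, 34.5, 158.9]
tcp_rot: [3.142, 0.0, 0.106]
contact_force: [5.8, 1.5, -2.9]
grip_width: 19.1
finger_force: 30.0
```

jog_arm:
  targets:
    - {"xyz":[0,0,0],"spin":0}
    - {"xyz":[0,0,0],"spin":0}
    - {"xyz":[0,0,0],"spin":0}
    - {"xyz":[0,0,-0.4],"spin":0}
    - {"xyz":[0,0,-0.6],"spin":0}
    - {"xyz":[0.03,0.5,-0.12],"spin":0}
    - {"xyz":[0.03,0.5,0],"spin":0}
    - {"xyz":[0.02,0.5,0],"spin":0}
    - {"xyz":[0,0,0],"spin":0}
    - {"xyz":[0,0,0],"spin":0}
  gripper: 50

```text
time: 13.95
tool_pos: [589.6, -83.7, 248.7]
tcp_rot: [-3.141, 0.001, 0.106]
contact_force: [0.8, 0.0, -0.9]
grip_width: 45.4
finger_force: 0.0
```

Run:
```python
from h import *
o=bot.get_obs();print(o["tool_pos"],o["contact_force"])
W=bot.get_calibration("wrist");a=bot.capture("wrist");b=bot.capture("scene");S=bot.get_calibration("scene")
print(reds(a),reds(b))
for n,i in(("wrist",a),("scene",b)):
    h=cv2.cvtColor(i,cv2.COLOR_BGR2HSV);m=cv2.inRange(h,(18,120,100),(35,255,255));nn,_,s,c=cv2.connectedComponentsWithStats(m);print(n,[(c[k].round(),s[k,4]) for k in range(1,nn) if s[k,4]>8][:12])
w=a[80:300,160:560];s=cv2.resize(b[120:240,250:410],(400,300),interpolation=2)
cv2.imwrite("pics/w3.png",np.vstack([w,s]))
```

```text
[589.58991666 -83.68437605 248.72822246] [ 0.8005159   0.00248624 -0.90204883]
[(array([290.1,  90.9]), [285, 88, 11, 7, 75]), (array([347.5,  90.9]), [342, 88, 11, 7, 69]), (array([322.8, 193.6]), [312, 179, 22, 30, 589]), (array([185.8, 200.7]), [173, 186, 27, 31, 609])] [(array([344.2, 159.2]), [341, 156, 7, 8, 35]), (array([322.6, 189. ]), [319, 185, 8, 9, 47]), (array([345.5, 243.1]), [343, 240, 6, 7, 26])]
wrist [(array([578., 125.]), np.int32(5398)), (array([193., 183.]), np.int32(99)), (array([634., 253.]), np.int32(201)), (array([240., 282.]), np.int32(312)), (array([406., 288.]), np.int32(265)), (array([633., 269.]), np.int32(106)), (array([388., 330.]), np.int32(2613)), (array([128., 330.]), np.int32(123))]
scene [(array([263., 333.]), np.int32(1415))]
```

View pics/w3.png

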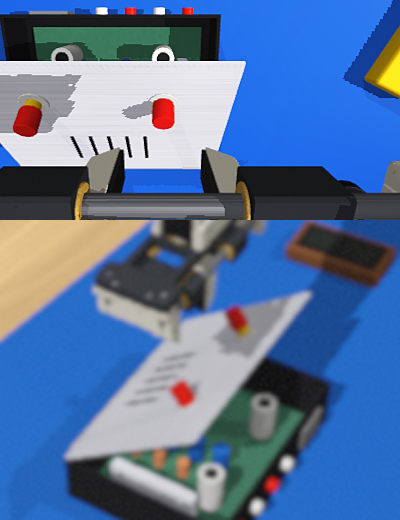

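The left cap is out: its yellow neck shows at wrist pixel (193,183). The right cap, at wrist (323,194), is still in. I triangulate both.

Run:
```python
from h import *
S,W=[bot.get_calibration(n) for n in("scene","wrist")];H=np.array([485,-38,60.])
for s,w in(((344.2,159.2),(185.8,200.7)),((322.6,189),(322.8,193.6))):
    x,r=tri([ray(S,s),ray(W,w)]);q=x-H;print(x,r,q@ex,q[2])
    for th in(.6,.634,.67):print(th,q@ex*np.cos(th)+q[2]*np.sin(th),-q@ex*np.sin(th)+q[2]*np.cos(th))
```

```text
[571.3952215   39.02220145 157.51255824] [0.5, 0.5] 94.19409034563732 97.51255823877398
0.6 132.80146954729315 27.29460306345827
0.634 133.6525554087296 22.76444822588156
0.67 134.38530103721374 17.93924567672267
[590.76376334 -83.81495102 155.99172792] [0.3, 0.3] 100.20914700814593 95.99172791701352
0.6 136.90718464206827 22.643051163144662
0.634 137.5977753331742 17.976017243968975
0.67 138.1556184523154 13.011920021749539
```

jog_arm:
  targets:
    - {"xyz":[-0.008,0,0.3],"spin":0}
    - {"xyz":[0,0,0.4],"spin":0}
    - {"xyz":[0,0,0.3],"spin":0}
    - {"xyz":[0,0,0.13],"spin":0}
    - {"xyz":[0,0,0.07],"spin":0}
    - {"xyz":[0,0,0.03],"spin":0}
    - {"xyz":[0,0,0],"spin":0}
    - {"xyz":[0,0,0],"spin":0}
    - {"xyz":[0,0,0],"spin":0}
    - {"xyz":[0,0,0],"spin":0}

```text
time: 15.3
tool_pos: [589.4, -84.3, 150.7]
tcp_rot: [3.141, -0.0, 0.106]
contact_force: [-0.6, -1.0, -0.5]
grip_width: 45.7
finger_force: 0.0
```

jog_arm:
  targets:
    - {"xyz":[0,0,0],"spin":0}
    - {"xyz":[0,0,0],"spin":0}
    - {"xyz":[0,0,0],"spin":0}
    - {"xyz":[0,0,0],"spin":0}
    - {"xyz":[0,0,0],"spin":0}
    - {"xyz":[0,0,0],"spin":0}
    - {"xyz":[0,0,0],"spin":0}
    - {"xyz":[0,0,0],"spin":0}
    - {"xyz":[0,0,0],"spin":0}
    - {"xyz":[0,0,0],"spin":0}
  gripper: 0

```text
time: 16.55
tool_pos: [589.3, -84.2, 150.5]
tcp_rot: [3.141, -0.0, 0.106]
contact_force: [0.1, -0.7, 0.1]
grip_width: 18.8
finger_force: 30.0
```

jog_arm:
  targets:
    - {"xyz":[-0.01,0,-0.0135],"spin":0}
    - {"xyz":[-0.01,0,-0.0135],"spin":0}
    - {"xyz":[-0.01,0,-0.0135],"spin":0}
    - {"xyz":[-0.01,0,-0.0135],"spin":0}
    - {"xyz":[-0.01,0,-0.0135],"spin":0}
    - {"xyz":[0,0,0],"spin":0}
    - {"xyz":[0,0,0],"spin":0}
    - {"xyz":[0,0,0],"spin":0}
    - {"xyz":[0,0,0],"spin":0}
    - {"xyz":[0,0,0],"spin":0}

```text
time: 17.8
tool_pos: [585.4, -84.6, 156.1]
tcp_rot: [3.141, -0.0, 0.106]
contact_force: [-0.6, -0.1, 0.8]
grip_width: 18.8
finger_force: 30.0
```

jog_arm:
  targets:
    - {"xyz":[-0.009,0,-0.011],"spin":0}
    - {"xyz":[-0.009,0,-0.011],"spin":0}
    - {"xyz":[0,0,0],"spin":0}
    - {"xyz":[0,0,0],"spin":0}
    - {"xyz":[0,0,0],"spin":0}
    - {"xyz":[0,0,0],"spin":0}
    - {"xyz":[0,0,0],"spin":0}
    - {"xyz":[0,0,0],"spin":0}
    - {"xyz":[0,0,0],"spin":0}
    - {"xyz":[0,0,0],"spin":0}

```text
time: 19.05
tool_pos: [584.0, -84.8, 157.7]
tcp_rot: [3.141, -0.0, 0.106]
contact_force: [4.8, 0.4, -4.2]
grip_width: 19.1
finger_force: 30.0
```

jog_arm:
  targets:
    - {"xyz":[0,0,0],"spin":0}
    - {"xyz":[0,0,0],"spin":0}
    - {"xyz":[0,0,0],"spin":0}
    - {"xyz":[0,0,-0.4],"spin":0}
    - {"xyz":[0,0,-0.6],"spin":0}
    - {"xyz":[0,0,-0.1],"spin":0}
    - {"xyz":[0.25,-0.36,0],"spin":0}
    - {"xyz":[0.25,-0.36,0],"spin":0}
    - {"xyz":[0,0,0],"spin":0}
    - {"xyz":[0,0,0],"spin":0}
  gripper: 50

```text
time: 20.3
tool_pos: [617.0, -23.6, 244.9]
tcp_rot: [3.141, 0.002, 0.106]
contact_force: [0.2, -1.0, -1.3]
grip_width: 46.0
finger_force: 0.0
```

Run:
```python
from h import *
o=bot.get_obs();print(o["tool_pos"],o["contact_force"])
W=bot.get_calibration("wrist");a=bot.capture("wrist");S=bot.get_calibration("scene");b=bot.capture("scene")
print(reds(a),reds(b))
h=cv2.cvtColor(a,cv2.COLOR_BGR2HSV);m=cv2.inRange(h,(18,120,100),(35,255,255));nn,_,s,c=cv2.connectedComponentsWithStats(m);print([(c[k].round(),s[k,4]) for k in range(1,nn) if s[k,4]>8][:12])
cv2.imwrite("pics/w4.png",a[60:300,100:560])
```

```text
[617.01765828 -23.56775478 244.92905288] [ 0.18915397 -0.96693798 -1.28778336]
[(array([336.6, 119.5]), [331, 116, 12, 8, 82]), (array([392.9, 119.9]), [387, 117, 12, 7, 72]), (array([251.6, 231.1]), [242, 222, 23, 24, 302]), (array([386.2, 228.7]), [374, 223, 23, 17, 211])] [(array([320.9, 186.6]), [317, 183, 9, 9, 45]), (array([345.6, 243. ]), [343, 240, 6, 7, 25])]
[(array([608., 155.]), np.int32(4480)), (array([256., 219.]), np.int32(98)), (array([383., 219.]), np.int32(93)), (array([240., 282.]), np.int32(324)), (array([404., 287.]), np.int32(366)), (array([389., 330.]), np.int32(2614))]
```

View pics/w4.png

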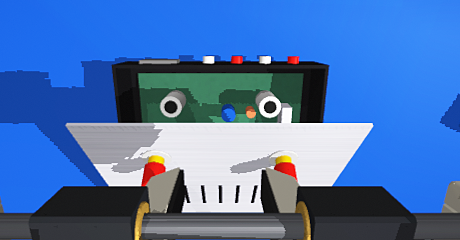

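Both yellow necks show, at wrist (256,219) and (383,219), so both caps are out. Next I close the fingers and push the cover down between the caps.

jog_arm:
  targets:
    - {"xyz":[0,0,0],"spin":0}
    - {"xyz":[0,0,0],"spin":0}
    - {"xyz":[0,0,0.15],"spin":0}
    - {"xyz":[0,0,0.2],"spin":0}
    - {"xyz":[0,0,0.2],"spin":0}
    - {"xyz":[0,0,0.2],"spin":0}
    - {"xyz":[0,0,0.1],"spin":0}
    - {"xyz":[0,0,0.1],"spin":0}
    - {"xyz":[0,0,0.1],"spin":0}
    - {"xyz":[0,0,0.1],"spin":0}
  gripper: 0

```text
time: 21.65
tool_pos: [617.8, -23.3, 153.5]
tcp_rot: [3.141, -0.001, 0.106]
contact_force: [-0.5, 0.1, 1.2]
grip_width: 0.5
finger_force: 0.3
```

jog_arm:
  targets:
    - {"xyz":[0.02,0,0.08],"spin":0}
    - {"xyz":[0.02,0,0.08],"spin":0}
    - {"xyz":[0.02,0,0.08],"spin":0}
    - {"xyz":[0.02,0,0.08],"spin":0}
    - {"xyz":[0.02,0,0.08],"spin":0}
    - {"xyz":[0.02,0,0.08],"spin":0}
    - {"xyz":[0.02,0,0.08],"spin":0}
    - {"xyz":[0.02,0,0.08],"spin":0}
    - {"xyz":[0.02,0,0.08],"spin":0}
    - {"xyz":[0.02,0,0.08],"spin":0}

```text
time: 22.9
tool_pos: [633.5, -21.6, 89.2]
tcp_rot: [3.142, 0.0, 0.106]
contact_force: [-0.0, -0.3, 0.8]
grip_width: 0.4
finger_force: 0.1
```

Run:
```python
from h import *
b=bot.capture("scene");cv2.imwrite("pics/s5.png",cv2.resize(b[120:260,250:410],(640,560),interpolation=2))
```

```text
(no output)
```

View pics/s5.png

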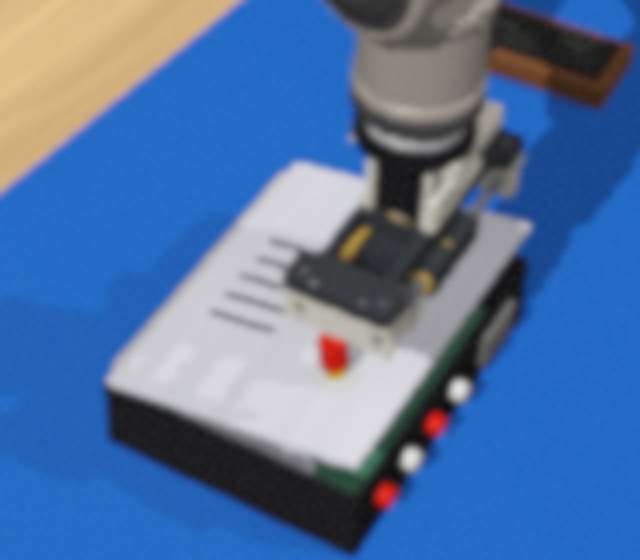

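The cover is nearly flat and the right cap, at crop (333,355), is still out with its neck showing. I keep pushing down.

jog_arm:
  targets:
    - {"xyz":[0.01,0,0.04],"spin":0}
    - {"xyz":[0.01,0,0.04],"spin":0}
    - {"xyz":[0.01,0,0.04],"spin":0}
    - {"xyz":[0,0,0.04],"spin":0}
    - {"xyz":[0,0,0.04],"spin":0}
    - {"xyz":[0,0,0.04],"spin":0}
    - {"xyz":[0,0,0.03],"spin":0}
    - {"xyz":[0,0,0.02],"spin":0}
    - {"xyz":[0,0,0],"spin":0}
    - {"xyz":[0,0,0],"spin":0}

```text
time: 24.2
tool_pos: [636.0, -21.4, 66.6]
tcp_rot: [3.141, -0.0, 0.106]
contact_force: [0.0, -0.6, 0.2]
grip_width: 0.1
finger_force: 0.0
```

jog_arm:
  targets:
    - {"xyz":[0,0,0.01],"spin":0}
    - {"xyz":[0,0,0.01],"spin":0}
    - {"xyz":[0,0,0.01],"spin":0}
    - {"xyz":[0,0,0.01],"spin":0}
    - {"xyz":[0,0,0.005],"spin":0}
    - {"xyz":[0,0,0.005],"spin":0}
    - {"xyz":[0,0,0],"spin":0}
    - {"xyz":[0,0,0],"spin":0}
    - {"xyz":[0,0,0],"spin":0}
    - {"xyz":[0,0,0],"spin":0}

```text
time: 25.45
tool_pos: [635.9, -21.4, 63.2]
tcp_rot: [3.141, -0.0, 0.106]
contact_force: [-2.6, 0.2, 5.7]
grip_width: 0.4
finger_force: 3.0
```

jog_arm:
  targets:
    - {"xyz":[0,0,0.005],"spin":0}
    - {"xyz":[0,0,0.005],"spin":0}
    - {"xyz":[0,0,0.005],"spin":0}
    - {"xyz":[0,0,0],"spin":0}
    - {"xyz":[0,0,0],"spin":0}
    - {"xyz":[0,0,0],"spin":0}
    - {"xyz":[0,0,0],"spin":0}
    - {"xyz":[0,0,0],"spin":0}
    - {"xyz":[0,0,0],"spin":0}
    - {"xyz":[0,0,0],"spin":0}

```text
time: 26.7
tool_pos: [636.0, -21.3, 63.1]
tcp_rot: [3.141, -0.001, 0.106]
contact_force: [-5.2, -0.3, 13.3]
grip_width: 0.3
finger_force: 6.3
```

jog_arm:
  targets:
    - {"xyz":[0,0,-0.2],"spin":0}
    - {"xyz":[0,0,-0.5],"spin":0}
    - {"xyz":[0,0,-0.5],"spin":0}
    - {"xyz":[-0.3,0,-0.4],"spin":0}
    - {"xyz":[-0.4,0,-0.4],"spin":0}
    - {"xyz":[0,0,0],"spin":0}
    - {"xyz":[0,0,0],"spin":0}
    - {"xyz":[0,0,0],"spin":0}
    - {"xyz":[0,0,0],"spin":0}
    - {"xyz":[0,0,0],"spin":0}

```text
time: 27.95
tool_pos: [580.3, -27.2, 220.5]
tcp_rot: [-3.141, 0.001, 0.106]
contact_force: [0.5, 0.2, -0.0]
grip_width: 0.3
finger_force: 0.0
```

Run:
```python
from h import *
o=bot.get_obs();print(o["tool_pos"],o["contact_force"])
W=bot.get_calibration("wrist");a=bot.capture("wrist");r=reds(a)
for p,s in r:
    if s[4]<250: continue
    e,d=ray(W,p);print(p,s,[(z,(e+d*(z-e[2])/d[2]).round(1)) for z in(88,)])
    top=(p[0],s[1]+s[3]/2)
cv2.imwrite("pics/w6.png",a[40:340,60:600])
```

```text
[580.28369981 -27.15835296 220.52745114] [ 0.53991356  0.23293359 -0.0176467 ]
[259.6 142.3] [249, 132, 23, 22, 365] [(88, array([614.7,  38.5,  88. ]))]
[381.4 143.2] [372, 134, 20, 20, 307] [(88, array([626.6, -81.7,  88. ]))]
```

View pics/w6.png

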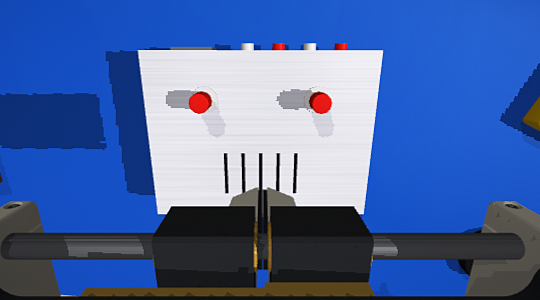

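The cover is flat and both caps are still out, at crop (200,102) and (320,102). Next I press the right cap.

jog_arm:
  targets:
    - {"xyz":[0.26,0.37,0],"spin":0}
    - {"xyz":[0.27,0.37,0.2],"spin":0}
    - {"xyz":[0,0,0.4],"spin":0}
    - {"xyz":[0,0,0.4],"spin":0}
    - {"xyz":[0,0,0.3],"spin":0}
    - {"xyz":[0,0,0.15],"spin":0}
    - {"xyz":[0,0,0.03],"spin":0}
    - {"xyz":[0,0,0],"spin":0}
    - {"xyz":[0,0,0],"spin":0}
    - {"xyz":[0,0,0],"spin":0}

```text
time: 29.25
tool_pos: [628.9, -81.7, 103.7]
tcp_rot: [3.141, -0.001, 0.106]
contact_force: [0.3, 0.9, -0.5]
grip_width: 0.5
finger_force: 0.0
```

jog_arm:
  targets:
    - {"xyz":[0,0,0.02],"spin":0}
    - {"xyz":[0,0,0.02],"spin":0}
    - {"xyz":[0,0,0.02],"spin":0}
    - {"xyz":[0,0,0.02],"spin":0}
    - {"xyz":[0,0,0.01],"spin":0}
    - {"xyz":[0,0,0.01],"spin":0}
    - {"xyz":[0,0,0],"spin":0}
    - {"xyz":[0,0,0],"spin":0}
    - {"xyz":[0,0,0],"spin":0}
    - {"xyz":[0,0,0],"spin":0}

```text
time: 30.5
tool_pos: [628.6, -81.6, 95.0]
tcp_rot: [3.141, -0.0, 0.106]
contact_force: [-0.5, -1.1, 2.2]
grip_width: -0.0
finger_force: 0.8
```

jog_arm:
  targets:
    - {"xyz":[0,0,0.02],"spin":0}
    - {"xyz":[0,0,0.02],"spin":0}
    - {"xyz":[0,0,0.02],"spin":0}
    - {"xyz":[0,0,0.02],"spin":0}
    - {"xyz":[0,0,0.02],"spin":0}
    - {"xyz":[0,0,0.01],"spin":0}
    - {"xyz":[0,0,0],"spin":0}
    - {"xyz":[0,0,0],"spin":0}
    - {"xyz":[0,0,0],"spin":0}
    - {"xyz":[0,0,0],"spin":0}

```text
time: 31.75
tool_pos: [628.6, -81.6, 86.4]
tcp_rot: [3.141, -0.0, 0.106]
contact_force: [-2.4, 0.6, 4.8]
grip_width: 0.6
finger_force: 2.7
```

jog_arm:
  targets:
    - {"xyz":[0,0,0.006],"spin":0}
    - {"xyz":[0,0,0.006],"spin":0}
    - {"xyz":[0,0,0],"spin":0}
    - {"xyz":[0,0,0],"spin":0}
    - {"xyz":[0,0,0],"spin":0}
    - {"xyz":[0,0,0],"spin":0}
    - {"xyz":[0,0,0],"spin":0}
    - {"xyz":[0,0,0],"spin":0}
    - {"xyz":[0,0,0],"spin":0}
    - {"xyz":[0,0,0],"spin":0}

```text
time: 33.0
tool_pos: [628.7, -81.6, 85.9]
tcp_rot: [3.141, -0.001, 0.106]
contact_force: [-2.8, -0.1, 8.3]
grip_width: 0.7
finger_force: 4.0
```

jog_arm:
  targets:
    - {"xyz":[0,0,-0.2],"spin":0}
    - {"xyz":[0,0,-0.25],"spin":0}
    - {"xyz":[0,-0.3,0],"spin":0}
    - {"xyz":[0,-0.5,0],"spin":0}
    - {"xyz":[0,-0.5,0],"spin":0}
    - {"xyz":[0,-0.2,0],"spin":0}
    - {"xyz":[0,0,0.1],"spin":0}
    - {"xyz":[0,0,0.1],"spin":0}
    - {"xyz":[0,0,0.05],"spin":0}
    - {"xyz":[0,0,0],"spin":0}

```text
time: 34.25
tool_pos: [615.8, 36.8, 100.4]
tcp_rot: [-3.142, 0.001, 0.104]
contact_force: [-0.1, 1.3, -0.8]
grip_width: 0.5
finger_force: 0.0
```

jog_arm:
  targets:
    - {"xyz":[0,0,0.02],"spin":0}
    - {"xyz":[0,0,0.02],"spin":0}
    - {"xyz":[0,0,0],"spin":0}
    - {"xyz":[0,0,0],"spin":0}
    - {"xyz":[0,0,0],"spin":0}
    - {"xyz":[0,0,0],"spin":0}
    - {"xyz":[0,0,0],"spin":0}
    - {"xyz":[0,0,0],"spin":0}
    - {"xyz":[0,0,0],"spin":0}
    - {"xyz":[0,0,0],"spin":0}

```text
time: 35.5
tool_pos: [615.9, 37.7, 97.9]
tcp_rot: [3.141, -0.0, 0.106]
contact_force: [-0.5, -0.3, 0.1]
grip_width: 0.6
finger_force: 0.0
```

jog_arm:
  targets:
    - {"xyz":[0,0,0.02],"spin":0}
    - {"xyz":[0,0,0.02],"spin":0}
    - {"xyz":[0,0,0.02],"spin":0}
    - {"xyz":[0,0,0.02],"spin":0}
    - {"xyz":[0,0,0.02],"spin":0}
    - {"xyz":[0,0,0.02],"spin":0}
    - {"xyz":[0,0,0.02],"spin":0}
    - {"xyz":[0,0,0.01],"spin":0}
    - {"xyz":[0,0,0],"spin":0}
    - {"xyz":[0,0,0],"spin":0}

```text
time: 36.75
tool_pos: [615.9, 37.7, 86.3]
tcp_rot: [3.141, -0.0, 0.106]
contact_force: [-2.1, -0.0, 6.0]
grip_width: 0.3
finger_force: 2.7
```

jog_arm:
  targets:
    - {"xyz":[0,0,0.004],"spin":0}
    - {"xyz":[0,0,0.004],"spin":0}
    - {"xyz":[0,0,0],"spin":0}
    - {"xyz":[0,0,0],"spin":0}
    - {"xyz":[0,0,0],"spin":0}
    - {"xyz":[0,0,0],"spin":0}
    - {"xyz":[0,0,0],"spin":0}
    - {"xyz":[0,0,0],"spin":0}
    - {"xyz":[0,0,0],"spin":0}
    - {"xyz":[0,0,0],"spin":0}

```text
time: 38.0
tool_pos: [615.9, 37.7, 86.0]
tcp_rot: [3.141, -0.0, 0.106]
contact_force: [-2.2, -0.9, 6.8]
grip_width: 0.5
finger_force: 3.6
```

Both caps read home: the force rises from about z = 87, as it should. I retreat and check with the camera.

jog_arm:
  targets:
    - {"xyz":[0,0,-0.2],"spin":0}
    - {"xyz":[0,0,-0.5],"spin":0}
    - {"xyz":[0,0,-0.5],"spin":0}
    - {"xyz":[-0.2,0.3,-0.4],"spin":0}
    - {"xyz":[-0.3,0.4,-0.2],"spin":0}
    - {"xyz":[0,0,0],"spin":0}
    - {"xyz":[0,0,0],"spin":0}
    - {"xyz":[0,0,0],"spin":0}
    - {"xyz":[0,0,0],"spin":0}
    - {"xyz":[0,0,0],"spin":0}

```text
time: 39.25
tool_pos: [582.1, -21.7, 228.8]
tcp_rot: [-3.141, 0.001, 0.106]
contact_force: [-0.5, 0.4, 0.0]
grip_width: 0.6
finger_force: 0.0
```

Run:
```python
from h import *
print(bot.get_obs()["tool_pos"]);a=bot.capture("wrist");b=bot.capture("scene");print(reds(a),reds(b))
cv2.imwrite("pics/f.png",np.vstack([a[40:280,100:560],cv2.resize(b[130:260,250:410],(460,340),interpolation=2)]))
```

```text
[582.13907312 -21.74444323 228.81601649]
[(array([342.6,  89.2]), [337, 86, 12, 7, 78]), (array([403.4,  89.1]), [398, 86, 12, 7, 72]), (array([267.8, 142.5]), [258, 133, 21, 20, 323]), (array([383.2, 143.3]), [374, 134, 19, 19, 276])] [(array([355.9, 187.8]), [354, 185, 5, 7, 33]), (array([334.4, 216.1]), [332, 213, 6, 8, 38]), (array([345.6, 243. ]), [343, 240, 6, 7, 25])]
```

View pics/f.png

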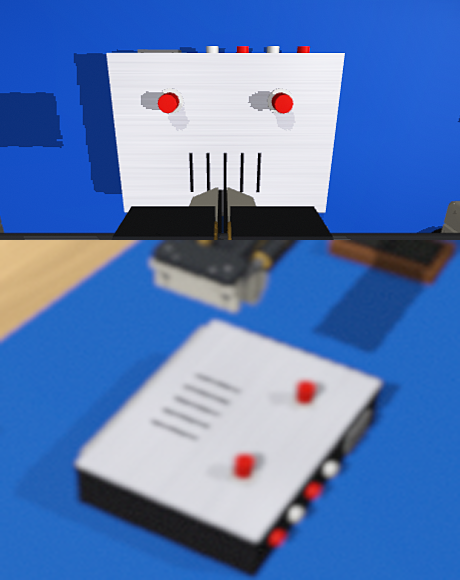

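The cover is flat and both caps, at crop (305,392) and (244,466), are home with no neck showing.

```bash
python3 -c "
from plant import bot
print(bot.close_job())"
```

```text
the job is handed in; nothing more can be done
None
```

The job is handed in: I pulled both caps out (both started pushed in), folded the cover flat, and pressed both caps home, which the force readings and the final picture both support; the robot finished clear of everything at about 39 s.

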